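Press a label holder into the pocket of a bench step

TASK

Take the yellow-carded label holder out of the grey rack and push it, tongue down, into the pocket behind the steel lip at the front of the blue bench step, down against the sprung foot until its shoulders sit on the steel cheeks, without forcing it hard. Finish while still holding it pressed fully home there (the foot pushes it up again if you let go), and leave the blue-carded holder, the white tub and the small bottle where they stand.

Things in the scene. Friction and masses are not known exactly. Their poses are not given: they have to be found in the camera images.
- label_yellow: flat black holder, yellow card on both faces, same from both sides, 35 to 70 g. Origin: centre of the tongue's lower end; z up, x thickness, y width. Upper plate 10 mm thick, 80 wide, z = 38 to 90 mm: grip it across the 10 mm. Tongue below: 5 mm thick, 50 wide (3 x 36 below z = 12 mm). The shoulders are the steps in width at z = 38 mm.
- label_blue: the same holder with a blue card, also standing in the rack; stays there. Origin and axes as for the yellow one.
- rack: grey block 50 x 220 x 46 mm (x, y, z), fixed; origin at the centre of its underside, long side along its y. Wells at y = +56 and -56 mm hold the holders upright, shoulders on the rack's top (tongue end 8 mm above the bench), about 1.2 mm play each side; lift straight out, at least 40 mm. Either holder may be in either well.
- step: blue steel step 96 x 240 x 60 mm high, fixed; origin: centre of its underside; front faces its -x. Pocket in front: gap from the front sheet (x = -50 mm) to the steel lip (x = -58 mm), y = -29 to +29 mm, between steel cheeks with tops at z = 60 mm. Above z = 50 mm the lip flares forward and the step's edge slopes back, both 45 deg for about 8 mm, guiding the tongue in.
- slot_mouth (a point): centre of the pocket's mouth, at the height of the cheek tops (60 mm above the bench); axes as the step's. Home, the holder's tongue end is 38 mm straight below this point (22 mm above the bench), with the holder's width along the step's y.
- press_foot (a joint): orange sprung foot in the pocket: metres pressed down, 0 = up (its top 29 mm below slot_mouth), stop at 0.012; about 0.009 when the holder's shoulders sit on the cheeks. Needs about 3 N to start, 9.5 N at 0.009; springs back up when released.
- tub: white plastic tub, 64 mm across and 66 mm tall, loose on the left part (step's +y) of the step's top; origin at the centre of its underside. Leave it.
- glue: small white bottle, 25 mm across and 80 mm tall, loose on the right part (step's -y) of the step's top; origin at the centre of its underside. Leave it.
There are look-alikes about, which are no part of the job. Leave any purple look-alike of the label_yellow alone.

How it is judged:
On the way:
1. the yellow-carded holder is lifted clear of the rack in the fingers (z of label_yellow in the frame of rack above 0.048 m and contact force between the fingers and label_yellow above 1 N), for 0.1 s.
At the end, for the whole second after the job is handed in: Yellow holder in the pocket: upright to 0.1 rad, centred to 5 mm across and 13 mm along, shoulders within 2.5 mm of the cheek tops, foot down over 6 mm, fingers on it (over 2 N), pressed on the step with over 5 N. Blue holder moved under 20 mm, tub and bottle under 30 mm (z of label_yellow in the frame of slot_mouth below -0.0355 m and x of label_yellow in the frame of slot_mouth between -0.005 and 0.005 m and y of label_yellow in the frame of slot_mouth between -0.013 and 0.013 m and angle between the z axis of label_yellow and the z axis of step, either way round below 0.1 rad and value of joint press_foot above 0.006 m and contact force between label_yellow and step above 5 N and contact force between the fingers and label_yellow above 2 N and distance of label_blue from where it was at the start of the episode below 0.02 m and distance of each of tub, glue from where it was at the start of the episode below 0.03 m); the arm keeps its last pose, push and grip.
It fails at once if the holder is forced against the step with more than 60 N (contact force between label_yellow and step above 60 N).
It fails at once if the blue-carded holder is taken or knocked out of place (over 20 mm) (distance of label_blue from where it was at the start of the episode above 0.02 m).
It fails at once if the tub or the bottle is knocked away or over (distance of any of tub, glue from where it was at the start of the episode above 0.03 m or angle between any of tub, glue's own z axis and vertical above 0.6 rad).
It also fails if it takes over 48 s, if anything falls off the work surface, if the arm or the gripper's body presses on something with over 40 N, if the wrist force passes 120 N, or if a joint passes its speed limit or range.

ROBOT

A 6-joint arm with a two-finger parallel gripper is mounted at the origin on a cart in front of the work surface, level with it; the furniture and walls round the work are solid. World frame = base frame: x ahead of the robot, y to its left, z up, the work surface at z = 0. Lengths are in m, angles in rad, forces in N, time in s.
With the tool pointing down it reaches from about 0.35 to 0.775 m from the base axis. Payload 7.3 kg.
Tool frame: the origin (TCP) lies on the centre line of the jaws, within the pads' length; the fingertips stand ahead of it and the grasp point (between the pads) lies 11 mm behind it (robot.nose_length is the z of the fingertips in the tool frame, in m); z points along the fingers, y is the line along which they close (so a half turn about z gives the same grasp; the last joint's range is limited). The gripper opens to 92 mm and grips with 3 to 60 N. Pads are 19 mm wide; open, the fingers measure 130 mm over their backs; the gripper's body (75 mm by 190 mm) begins 47 mm behind the grasp point.
Start: joints at [-1.276, 0.342, 1.524, -0, 1.275, -0.146], TCP at [0.224, -0.475, 0.235] pointing down, gripper open.
Joint ranges: [-2.53, 2.53], [-0.77, 2.02], [0.04, 2.7], [-1, 4.14], [0.28, 2.66], [-3.11, 3.11]. Speed limits (rad/s): [2.57, 2.57, 3.14, 3.14, 3.14, 3.14].

INTERFACE

Orientations are given as [roll, pitch, yaw] about the fixed x, y, z axes, in that order (R = Rz(yaw) Ry(pitch) Rx(roll)).
In Python, from cell import robot, cams gives the robot as it stands. The module is installed in compiled form; this text tells all that it offers.
- The arm moves only by the tool carry_out, never from a script. Its argument "deltas" is a list of rows, each a list of 7 numbers: the shift along the tool's x, y, z in cm, then the turn, a rotation vector about the tool's x, y, z in rad, then the opening, from 0 (shut) to 1 (fully open). A call has exactly 8 rows; each row shifts and turns the commanded pose from where the row before left it, along the tool's axes as they then stand; what a row does not reach is not made up. A row lasts 1/12 s, in which the tool goes at most 41.7 mm and 7.16 degrees, less where a joint would pass 70% of its speed; a pose out of reach is approached as far as the arm can. A call is refused whole if a number of a shift passes 4.17 or a number of a turn 0.125, either way. A call with a gripper value outside its range is refused whole. The fingers move at their own pace and stop on an object; "force" is the grip in N (left out, the last holds). Time passes only in rows, so rows that do not move let the fingers close, or fill a call up. It gives the time, the measured TCP pose, the force, the opening and the grip force at its end, in the units of the state.
- robot.observe(): the state, without advancing time (a new reading comes with each control period).
- cams.read_camera(name): name is "side" or "top" or "wrist"; returns a dict with "image" (400x640x3 uint8, blue, green, red), "depth" (400x640 float32, m along the optical axis (not along the pixel's ray), 0 where there is no reading), "fx", "fy", "cx", "cy" (pixels), "world_to_cam" (4x4, takes a point from world to camera coordinates). Camera axes: x right, y up, looking along -z (the intrinsics and any distortion apply to the point x, -y, -z); pixel columns grow to the right and rows downward; lengths in m; the calibration is good to about 2 mm. A picture is of the moment at which its call begins.
- robot.hand_in(): hands the job in; it is judged then, once.
The state is a dict: "time": time; "qpos": joint angles; "qvel": joint speeds; "joint_efforts": joint torques, N m; "tool_pos": TCP position; "tool_rot": TCP orientation; "contact_force": force on the tool from outside, world axes, zero at the start; "torque": the same for the moment, N m; "opening": finger opening in m; "grip_force": force on a finger pad.
Only numpy, scipy, OpenCV 4.12 (cv2) and the standard library are available. Lean on these libraries where they do the work, as an engineer would, in place of code of your own. Each camera call takes 0.05 s, during which the arm holds its last target. There are 200 camera calls.

## Working session

There is one attempt and no reset: what is moved stays moved. The work goes in short steps, Python scripts to look and compute and a tool call to move; the robot and the scene stay as the last step left them, time stands still between calls to the robot, and variables do not carry over. Pictures are saved under pics/ and viewed, at most 10 in all, crops included, and the job is handed in when it is done.

Besides the shell and the picture viewer there is one more tool, called after "Request:" as a command line: name --pt "numbers of a row" for each row, then --argument value for the rest. carry_out: Moves the arm, as the interface text tells. Its arguments: {"type":"object","properties":{"deltas":{"type":"array","items":{"type":"array","items":{"type":"number"}}},"force":{"type":"number"}},"required":["deltas"]}

```bash
mkdir -p pics
cat > h.py <<'E'
import numpy as np, cv2
from cell import robot, cams
def grab(n,tag):
    c=cams.read_camera(n); cv2.imwrite(f'pics/{tag}.png',c['image']); np.savez(f'pics/{tag}.npz',**c); return c
def load(tag): return dict(np.load(f'pics/{tag}.npz'))
def pt(c,u,v,d=None):
    if d is None:
        w=c['depth'][int(v)-1:int(v)+2,int(u)-1:int(u)+2]; w=w[w>0]; d=np.median(w) if len(w) else np.nan
    p=np.array([(u-c['cx'])/c['fx']*d,-(v-c['cy'])/c['fy']*d,-d,1])
    return (np.linalg.inv(c['world_to_cam'])@p)[:3]
def cloud(c):
    v,u=np.mgrid[0:400,0:640]; d=c['depth']
    p=np.stack([(u-c['cx'])/c['fx']*d,-(v-c['cy'])/c['fy']*d,-d,np.ones_like(d)],-1)
    return (p@np.linalg.inv(c['world_to_cam']).T)[...,:3]
E
python3 - <<'E'
from h import *
for n in('side','top','wrist'): c=grab(n,n+'0'); print(n,c['fx'],c['cx'],c['cy'],[k for k in c],np.linalg.inv(c['world_to_cam'])[:3].round(3).tolist())
print(robot.observe(),robot.nose_length)
E
```

```text
side 452.14994460382667 325.05103462311445 202.66679015628964 ['image', 'depth', 'fx', 'fy', 'cx', 'cy', 'world_to_cam'] [[-0.955, 0.144, -0.259, 0.211], [-0.296, -0.522, 0.8, 0.878], [-0.02, 0.841, 0.541, 0.685]]
top 490.91094958805417 312.3598122409577 206.73648153640846 ['image', 'depth', 'fx', 'fy', 'cx', 'cy', 'world_to_cam'] [[0.008, 0.997, -0.08, 0.369], [-1.0, 0.008, 0.0, -0.026], [0.001, 0.08, 0.997, 1.463]]
wrist 306.44017062572385 317.59290458125207 197.33189176271426 ['image', 'depth', 'fx', 'fy', 'cx', 'cy', 'world_to_cam'] [[0.427, 0.864, 0.269, 0.297], [-0.904, 0.408, 0.124, -0.439], [-0.002, -0.296, 0.955, 0.384]]
{'time': 0.15, 'qpos': array([-1.27598608e+00,  3.42572001e-01,  1.52477491e+00,  1.54921917e-05,
        1.27536580e+00, -1.46025889e-01]), 'qvel': array([-0.00178653, -0.0026077 , -0.00452592, -0.00148191,  0.0010195 ,
       -0.00074368]), 'joint_efforts': array([ 1.64771431e-03, -4.31471801e+01, -2.44352102e+01,  7.18292850e-02,
        5.37377817e-02, -7.45967145e-05]), 'tool_pos': array([ 0.22394665, -0.47453608,  0.23420767]), 'tool_rot': array([-3.14048668e+00, -1.77634538e-04,  4.40831520e-01]), 'contact_force': array([ 0.12871918, -0.54733088,  0.06463717]), 'torque': array([-0.02151845, -0.0440088 ,  0.0151313 ]), 'grip_force': 0.0, 'opening': 0.09191501281675693} 0.008
```

View pics/top0.png

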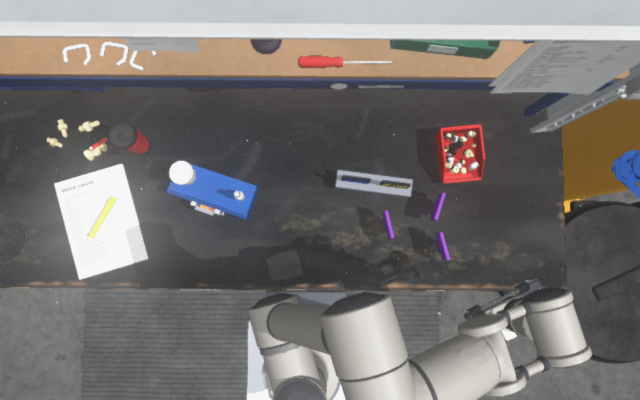

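View pics/side0.png

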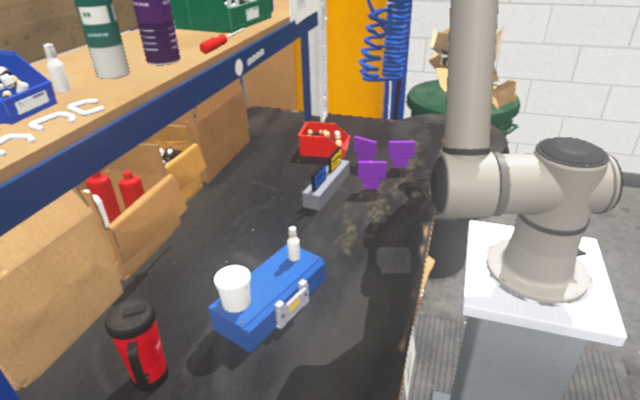

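The top view shows the rack at (374,183), with one dark holder at about (355,180) and the other at (395,184). The step is at (212,192), its lip at (207,209), the tub at (182,173) and the bottle at (239,195). The candidates are rack-left (355,180) with a blue card, rack-right (395,184) with a yellow card, and purple ones at (389,224), (438,207) and (445,246). There is also a yellow stick on the paper at (100,216). Rack-right fits the description, and I'll confirm it in a crop.

Run:
```python
from h import *
s=load('side0');t=load('top0')
a=cv2.resize(s['image'][140:215,290:370],(480,450),interpolation=2)
b=cv2.resize(t['image'][165:200,330:420],(800,311)[0:2],interpolation=2)
w=t['image'][150:225,160:265]; 
cv2.imwrite('pics/crop1.png',a)
cv2.imwrite('pics/crop2.png',np.vstack([b[:, :735],cv2.resize(w,(735,525),interpolation=2)[:285]]))
P=cloud(t); im=t['image'].astype(int); z=P[...,2]
def rect(m,n):
    p=P[m]; r=cv2.minAreaRect(p[:,:2].astype(np.float32)); print(n,m.sum(),np.round(r[0],4),np.round(r[1],4),r[2],'z',np.percentile(p[:,2],[5,50,95]).round(4)); print(cv2.boxPoints(r).round(4).tolist())
B=np.zeros(z.shape,bool);B[160:205,325:420]=1
rect(B&(z>.03)&(z<.06),'rack')
rect(B&(z>.075),'holders')
L=B.copy();L[:,375:]=0; rect(L&(z>.075),'left');L=B.copy();L[:,:375]=0; rect(L&(z>.075),'right')
S=np.zeros(z.shape,bool);S[150:230,150:270]=1
rect(S&(z>.045)&(z<.068)&(im[...,0]>im[...,2]+60),'step')
rect(S&(z>.08)&(np.mgrid[0:400,0:640][1]<205),'tub'); rect(S&(z>.08)&(np.mgrid[0:400,0:640][1]>220),'glue')
```

```text
rack 1029 [ 0.5547 -0.2053] [0.2206 0.0513] 82.82697296142578 z [0.0401 0.0463 0.0518]
[[0.515500009059906, -0.311599999666214], [0.5663999915122986, -0.3179999887943268], [0.5939000248908997, -0.09910000115633011], [0.5429999828338623, -0.09269999712705612]]
holders 297 [ 0.5082 -0.1322] [0.1242 0.327 ] 32.022911071777344 z [0.0783 0.0978 1.4632]
[[0.36880001425743103, -0.026499999687075615], [0.5422000288963318, -0.3037000000476837], [0.6474999785423279, -0.2378000020980835], [0.4742000102996826, 0.039400000125169754]]
left 146 [ 0.4856 -0.0835] [0.0685 0.2506] 48.68355941772461 z [0.0787 0.0978 1.1234]
[[0.36880001425743103, -0.026499999687075615], [0.5570999979972839, -0.19189999997615814], [0.6022999882698059, -0.1404999941587448], [0.414000004529953, 0.02500000037252903]]
right 151 [ 0.4787 -0.1506] [0.0546 0.327 ] 32.02290725708008 z [0.0782 0.0978 1.4632]
[[0.36880001425743103, -0.026499999687075615], [0.5422000288963318, -0.3037000000476837], [0.5885000228881836, -0.27469998598098755], [0.41519999504089355, 0.0024999999441206455]]
step 2336 [0.5317 0.2639] [0.2415 0.1005] 72.04241180419922 z [0.0534 0.0602 0.0654]
[[0.44670000672340393, 0.16449999809265137], [0.5422999858856201, 0.13349999487400055], [0.6168000102043152, 0.36320000886917114], [0.5210999846458435, 0.39419999718666077]]
tub 502 [0.4648 0.1762] [0.4439 0.0644] 56.41962432861328 z [0.095  0.1244 0.131 ]
[[0.31520000100135803, 0.009100000374019146], [0.36880001425743103, -0.026499999687075615], [0.614300012588501, 0.3433000147342682], [0.560699999332428, 0.3788999915122986]]
glue 99 [0.4375 0.0837] [0.2584 0.0248] 52.61366271972656 z [0.0908 0.1296 1.4632]
[[0.3492000102996826, -0.01140000019222498], [0.36880001425743103, -0.026499999687075615], [0.5256999731063843, 0.17890000343322754], [0.5060999989509583, 0.193900004029274]]
```

View pics/crop1.png

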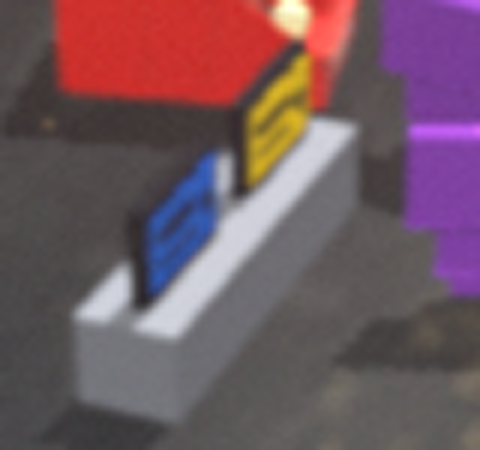

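View pics/crop2.png

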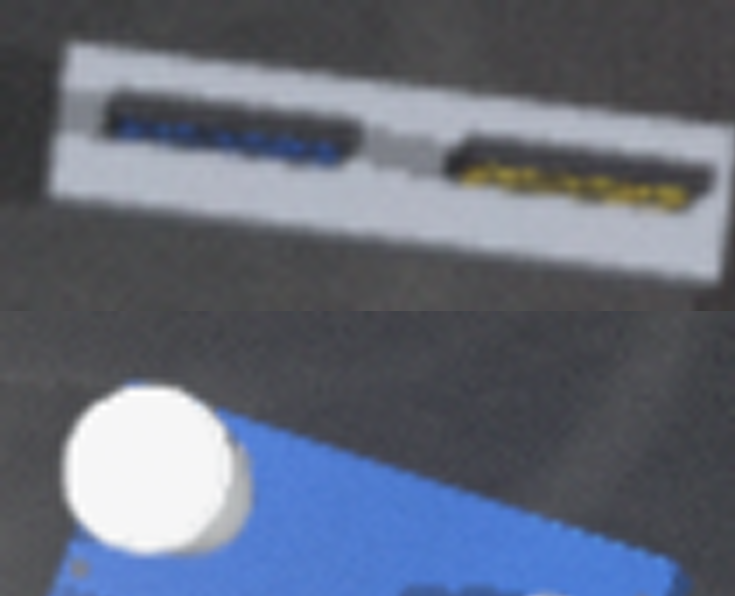

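The crops confirm it: the yellow card is in the rack's right well (side pixel (336,157)), the blue card in the left well, and the purple ones are separate. The measured sizes match (rack 221 x 51, step 241 wide). I'll turn the tool first, then move over the yellow holder.

Request:
carry_out --pt "0 0 0 0 0 -0.125 1" --pt "0 0 0 0 0 -0.125 1" --pt "0 0 0 0 0 -0.125 1" --pt "0 0 0 0 0 -0.125 1" --pt "0 0 0 0 0 -0.125 1" --pt "0 0 0 0 0 -0.125 1" --pt "0 0 0 0 0 -0.125 1" --pt "0 0 0 0 0 -0.125 1" --force 40

```text
time: 0.82
tool_pos: [0.224, -0.4746, 0.2344]
tool_rot: [-3.141, -0.001, 1.447]
contact_force: [-0.8, 0.1, 0.1]
opening: 0.0919
grip_force: 0.0
```

```bash
cat >> h.py <<'E'
from scipy.spatial.transform import Rotation as R
def to(target,o=None):
    o=o or robot.observe(); r=R.from_euler('xyz',o['tool_rot'])
    print('pos',o['tool_pos'].round(4),'rpy',o['tool_rot'].round(4),'F',o['contact_force'].round(1),'open',round(o['opening'],4),'grip',round(o['grip_force'],1),'t',o['time'])
    print('tool shift cm',(r.inv().apply(np.array(target)-o['tool_pos'])*100).round(2))
E
python3 -c "
from h import *
to([.5477,-.2608,.2])"
```

```text
pos [ 0.224  -0.4746  0.2344] rpy [-3.1413e+00 -6.0000e-04  1.4470e+00] F [-0.8  0.1  0.1] open 0.0919 grip 0.0 t 0.8167
tool shift cm [25.21 29.49  3.45]
```

Request:
carry_out --pt "1.6 1.9 0 0 0 0 1" --pt "2.1 2.5 0 0 0 0 1" --pt "2.4 2.8 0 0 0 0 1" --pt "2.6 3.0 0 0 0 0 1" --pt "2.6 3.0 0 0 0 0 1" --pt "2.6 3.0 0 0 0 0 1" --pt "2.6 3.0 0 0 0 0 1" --pt "2.4 2.8 0 0 0 0 1"

```text
time: 1.48
tool_pos: [0.4682, -0.3142, 0.2345]
tool_rot: [-3.141, -0.0, 1.441]
contact_force: [0.4, -0.1, -0.3]
opening: 0.0919
grip_force: 0.0
```

Request:
carry_out --pt "2.1 2.5 0 0 0 0 1" --pt "1.7 2.0 0 0 0 0 1" --pt "1.5 1.8 0 0 0 0 1" --pt "1.0 1.2 0 0 0 0 1" --pt "0 0 0 0 0 0 1" --pt "0 0 0 0 0 0 1" --pt "0 0 0 0 0 0 1" --pt "0 0 0 0 0 0 1"

```text
time: 2.15
tool_pos: [0.5483, -0.2639, 0.2347]
tool_rot: [-3.141, 0.0, 1.44]
contact_force: [-0.8, -0.0, 0.3]
opening: 0.0916
grip_force: 0.0
```

Run:
```python
from h import *
c=grab('wrist','w1'); P=cloud(c); z=P[...,2]; d=c['depth']>0
to([.5477,-.2608,.2])
n=np.linalg.norm(P[...,:2]-[.5477,-.2608],axis=-1)<.07
m=d&n&(z>.085)&(z<.105); print(m.sum())
p=P[m]; r=cv2.minAreaRect(p[:,:2].astype(np.float32)); print(np.round(r[0],4),np.round(r[1],4),r[2],np.percentile(p[:,2],[5,50,95]))
vv,uu=np.nonzero(m)
if len(vv): print(uu.min(),uu.max(),vv.min(),vv.max())
```

```text
pos [ 0.5484 -0.264   0.2348] rpy [-3.1414e+00  2.0000e-04  1.4395e+00] F [ 0.5 -0.2  0.1] open 0.0914 grip 0.0 t 2.2
tool shift cm [ 0.31 -0.11  3.48]
886
[ 0.5475 -0.2601] [0.0795 0.0107] 82.9930648803711 [0.09180736 0.09775586 0.09902071]
310 321 144 224
```

View pics/w1.png

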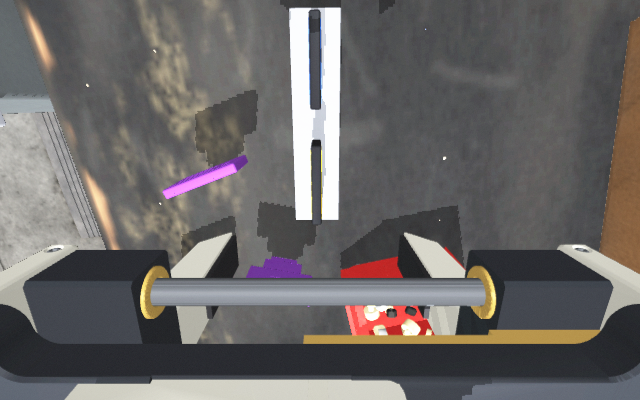

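The wrist view shows the yellow holder at (317,180), end-on. Its top measures 79.5 x 10.7 mm at z = 98 mm, as it should. A purple one at (205,177) stands to one side, so I'll half close the fingers and descend.

Request:
carry_out --pt "0.37 -0.14 1.0 0 0 -0.009 0.4" --pt "0 0 2.0 0 0 0 0.4" --pt "0 0 2.5 0 0 0 0.4" --pt "0 0 2.5 0 0 0 0.4" --pt "0 0 1.5 0 0 0 0.4" --pt "0 0 0.5 0 0 0 0.4" --pt "0 0 0 0 0 0 0.4" --pt "0 0 0 0 0 0 0.4"

```text
time: 2.87
tool_pos: [0.5484, -0.26, 0.1357]
tool_rot: [3.14, 0.001, 1.449]
contact_force: [-0.0, -0.2, 0.3]
opening: 0.0431
grip_force: 0.0
```

```bash
python3 -c "
from h import *
to([.5475,-.2601,.067])"
```

```text
pos [ 0.5484 -0.26    0.1357] rpy [3.1405e+00 6.0000e-04 1.4490e+00] F [-0.  -0.2  0.3] open 0.0431 grip 0.0 t 2.8667
tool shift cm [-0.01 -0.1   6.87]
```

Request:
carry_out --pt "0 -0.05 1.5 0 0 0 0.4" --pt "0 0 1.5 0 0 0 0.4" --pt "0 0 1.5 0 0 0 0.4" --pt "0 0 1.3 0 0 0 0.4" --pt "0 0 0.7 0 0 0 0.4" --pt "0 0 0.4 0 0 0 0.4" --pt "0 0 0 0 0 0 0.4" --pt "0 0 0 0 0 0 0.4"

```text
time: 3.53
tool_pos: [0.5483, -0.2597, 0.0667]
tool_rot: [3.14, 0.001, 1.45]
contact_force: [-0.3, 0.1, -0.3]
opening: 0.0369
grip_force: 0.0
```

Request:
carry_out --pt "0 0 0 0 0 0 0" --pt "0 0 0 0 0 0 0" --pt "0 0 0 0 0 0 0" --pt "0 0 0 0 0 0 0" --pt "0 0 0 0 0 0 0" --pt "0 0 0 0 0 0 0" --pt "0 0 0 0 0 0 0" --pt "0 0 0 0 0 0 0" --force 40

```text
time: 4.2
tool_pos: [0.5479, -0.2594, 0.066]
tool_rot: [3.141, 0.0, 1.45]
contact_force: [-1.0, 0.6, 2.7]
opening: 0.0102
grip_force: 40.0
```

Request:
carry_out --pt "0 0 -0.5 0 0 0 0" --pt "0 0 -1.0 0 0 0 0" --pt "0 0 -1.5 0 0 0 0" --pt "0 0 -2 0 0 0 0" --pt "0 0 -3 0 0 0 0" --pt "0 0 -3 0 0 0 0" --pt "0 0 -3 0 0 0 0" --pt "0 0 -2 0 0 0 0"

```text
time: 4.87
tool_pos: [0.5484, -0.2596, 0.2299]
tool_rot: [3.138, 0.002, 1.45]
contact_force: [0.1, -0.2, -0.4]
opening: 0.0097
grip_force: 40.0
```

```bash
python3 -c "
from h import *
to([.4603,.2606,.23])"
```

```text
pos [ 0.5484 -0.2596  0.2299] rpy [3.1376e+00 2.0000e-03 1.4498e+00] F [ 0.1 -0.2 -0.4] open 0.0097 grip 40.0 t 4.8667
tool shift cm [ 50.58 -15.02  -0.17]
```

Request:
carry_out --pt "1.5 -0.5 0 0 0 0 0" --pt "2.5 -0.9 0 0 0 0 0" --pt "3.0 -1.1 0 0 0 0 0" --pt "3.4 -1.3 0 0 0 0 0" --pt "3.4 -1.3 0 0 0 0 0" --pt "3.4 -1.3 0 0 0 0 0" --pt "3.4 -1.3 0 0 0 0 0" --pt "3.4 -1.3 0 0 0 0 0"

```text
time: 5.53
tool_pos: [0.4867, -0.0087, 0.2266]
tool_rot: [3.141, 0.0, 1.449]
contact_force: [0.1, -0.2, -0.3]
opening: 0.0096
grip_force: 40.0
```

Request:
carry_out --pt "3.4 -1.3 0 0 0 0 0" --pt "3.4 -1.3 0 0 0 0 0" --pt "3.0 -1.1 0 0 0 0 0" --pt "2.7 -1.0 0 0 0 0 0" --pt "2.2 -0.7 0 0 0 0 0" --pt "1.8 -0.4 0 0 0 0.097 0" --pt "0 0 0 0 0 0.096 0" --pt "0 0 0 0 0 0 0"

```text
time: 6.2
tool_pos: [0.4495, 0.1616, 0.2264]
tool_rot: [3.141, -0.0, 1.256]
contact_force: [-0.1, 0.5, -0.7]
opening: 0.0101
grip_force: 40.0
```

Run:
```python
from h import *
c=grab('wrist','w2'); to([.4803,.2806,.2])
```

```text
pos [0.4497 0.161  0.2263] rpy [ 3.1408e+00 -1.0000e-04  1.2596e+00] F [0.3 0.9 0.1] open 0.0102 grip 40.0 t 6.25
tool shift cm [12.33 -0.75  2.63]
```

View pics/w2.png

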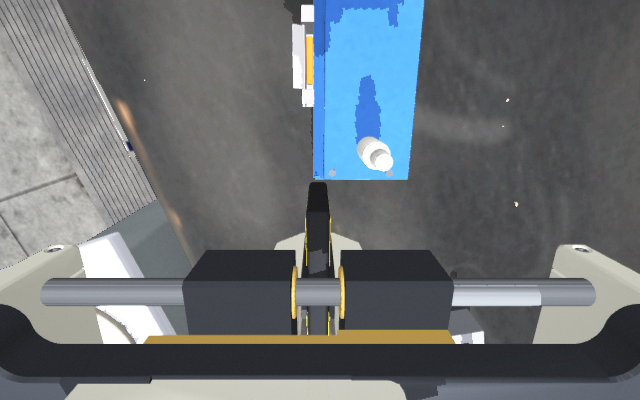

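The wrist view shows the pocket: orange foot at about (309,60), steel cheeks at about (308,12) and (308,97), lip at about (298,55), and the bottle clear at (378,157). The holder hangs in the fingers at (318,215). An enlarged crop and depth come next.

Run:
```python
from h import *
c=load('w2'); im=c['image'].astype(int)
cv2.imwrite('pics/crop3.png',cv2.resize(c['image'][0:115,280:340],None,fx=5,fy=5,interpolation=0))
P=cloud(c); 
o=(im[...,2]>200)&(im[...,0]<90)&(im[...,1]>100); o[120:]=0; o[:,:290]=0;o[:,340:]=0
r=cv2.minAreaRect(P[o][:,:2].astype(np.float32));print('foot',o.sum(),r,np.median(P[o][:,2]))
ex=np.array([np.cos(-.3136),np.sin(-.3136)]);ey=np.array([-ex[1],ex[0]])
for v in (12,30,60,80,97,103):
    for u in range(292,330,2):
        p=P[v,u]; q=p[:2]-[.5317,.2639]; print(v,u,im[v,u],'step xy',(q@ex*1000).round(1),(q@ey*1000).round(1),'z',(p[2]*1000).round(1)) if v in(60,97) else 0
b=(im[...,0]>150)&(im[...,0]>im[...,2]+70)&(P[...,2]>.055)&(P[...,2]<.066); b[200:]=0
r=cv2.minAreaRect(P[b][:,:2].astype(np.float32));print('step',r)
```

```text
foot 218 ((0.4771057665348053, 0.271656334400177), (0.06456886231899261, 0.008780000731348991), 78.52474975585938) 0.031103217016065277
60 292 [166 165 166] step xy -75.0 4.9 z -0.6
60 294 [255 254 254] step xy -68.6 -2.2 z 58.2
60 296 [255 255 255] step xy -66.7 -2.3 z 59.1
60 298 [255 254 255] step xy -64.9 -2.0 z 56.3
60 300 [235 229 231] step xy -63.2 -1.5 z 52.5
60 302 [233 228 228] step xy -61.3 -1.5 z 51.8
60 304 [239 235 236] step xy -59.4 -1.3 z 50.7
60 306 [ 94 138 203] step xy -58.1 1.0 z 31.1
60 308 [ 85 222 255] step xy -46.3 -41.0 z 376.5
60 310 [ 85 222 255] step xy -54.0 1.0 z 31.8
60 312 [115 203 253] step xy -46.3 -41.0 z 376.5
60 314 [249 165  88] step xy -49.6 -1.6 z 52.6
60 316 [247 157  78] step xy -47.7 -1.9 z 54.8
60 318 [246 156  78] step xy -45.7 -1.9 z 55.0
60 320 [247 158  80] step xy -43.8 -2.3 z 58.8
60 322 [248 160  81] step xy -41.9 -2.3 z 58.7
60 324 [186 100  51] step xy -40.0 -2.1 z 56.8
60 326 [255 194 100] step xy -38.1 -2.5 z 59.9
60 328 [255 194 100] step xy -36.3 -2.6 z 61.0
97 292 [97 97 95] step xy -76.0 -34.9 z 0.6
97 294 [97 98 97] step xy 
[... 241 characters left out ...]
-35.9 z 60.4
97 306 [252 250 250] step xy -57.5 -35.9 z 61.5
97 308 [252 250 251] step xy -55.6 -35.9 z 59.9
97 310 [251 250 250] step xy -53.6 -35.9 z 60.5
97 312 [251 248 249] step xy -51.7 -35.9 z 59.8
97 314 [240 183 149] step xy -49.8 -35.8 z 53.1
97 316 [246 153  80] step xy -47.8 -35.8 z 53.8
97 318 [245 154  79] step xy -45.8 -35.8 z 57.4
97 320 [246 153  80] step xy -43.8 -35.8 z 56.6
97 322 [247 157  80] step xy -41.8 -35.9 z 59.2
97 324 [228 129  65] step xy -39.9 -35.9 z 59.4
97 326 [255 196 101] step xy -37.9 -35.9 z 60.9
97 328 [254 196 101] step xy -35.9 -35.9 z 59.3
step ((0.5213384628295898, 0.22962471842765808), (0.16790799796581268, 0.09893205016851425), 71.80236053466797)
```

View pics/crop3.png

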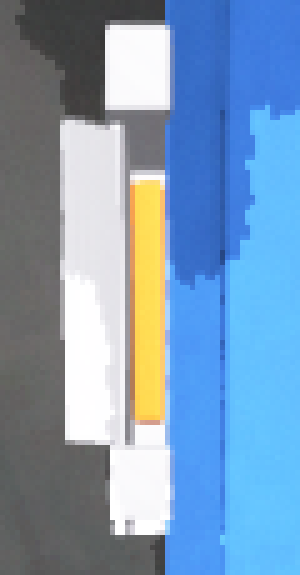

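Pocket edges measure -58 and -50 mm in the step's x and the cheek tops sit at z ≈ 60 mm, both as given. The centre is about 1 mm further left along the step's y. I'll move over it and come down to just above the mouth.

Request:
carry_out --pt "1.0 -0.07 0 0 0 0 0" --pt "2.0 -0.1 0 0 0 0 0" --pt "2.5 -0.15 0 0 0 0 0" --pt "2.5 -0.15 0 0 0 0 0" --pt "2.2 -0.15 0 0 0 0 0" --pt "1.5 -0.1 0 0 0 0 0" --pt "0.8 -0.05 0 0 0 0 0" --pt "0 0 0 0 0 0 0"

```text
time: 6.92
tool_pos: [0.4814, 0.283, 0.2254]
tool_rot: [-3.141, -0.0, 1.259]
contact_force: [-0.7, -0.1, -0.0]
opening: 0.0099
grip_force: 40.0
```

Request:
carry_out --pt "0 0 1.0 0 0 0 0" --pt "0 0 2.0 0 0 0 0" --pt "0 0 2.5 0 0 0 0" --pt "0 0 2.0 0 0 0 0" --pt "0 0 1.2 0 0 0 0" --pt "0 0 0.8 0 0 0 0" --pt "0 0 0 0 0 0 0" --pt "0 0 0 0 0 0 0"

```text
time: 7.58
tool_pos: [0.4811, 0.2813, 0.1307]
tool_rot: [-3.141, 0.0, 1.256]
contact_force: [-0.9, -0.4, -0.7]
opening: 0.0093
grip_force: 40.0
```

Run:
```python
from h import *
to([.4806,.2822,.118]); c=grab('side','s2')
cv2.imwrite('pics/crop4.png',cv2.resize(c['image'][190:350,200:350],None,fx=3.6,fy=3.6,interpolation=2))
```

```text
pos [0.4811 0.2813 0.1307] rpy [-3.1415e+00  3.0000e-04  1.2562e+00] F [-0.9 -0.4 -0.7] open 0.0093 grip 40.0 t 7.5833
tool shift cm [ 0.07 -0.08  1.27]
```

View pics/crop4.png

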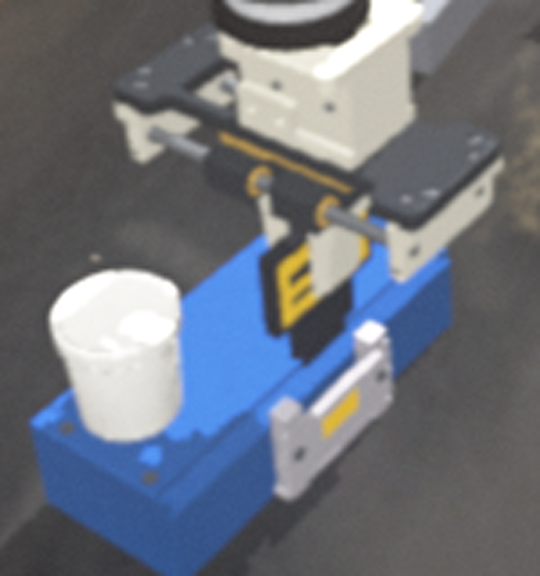

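The crop shows the holder upright above the pocket. The tongue end is at crop (315,358), between cheeks at (288,415) and (372,340), with the tub and bottle clear. I'll lower it slowly while watching the force.

Request:
carry_out --pt "0.05 -0.05 0.4 0 0 0 0" --pt "0 0 0.4 0 0 0 0" --pt "0 0 0.4 0 0 0 0" --pt "0 0 0.4 0 0 0 0" --pt "0 0 0.4 0 0 0 0" --pt "0 0 0.4 0 0 0 0" --pt "0 0 0.4 0 0 0 0" --pt "0 0 0.2 0 0 0 0"

```text
time: 8.3
tool_pos: [0.4805, 0.2824, 0.0999]
tool_rot: [-3.141, 0.001, 1.257]
contact_force: [0.3, -1.0, -0.6]
opening: 0.0098
grip_force: 40.0
```

Request:
carry_out --pt "0 0 0.3 0 0 0 0" --pt "0 0 0.3 0 0 0 0" --pt "0 0 0.3 0 0 0 0" --pt "0 0 0.2 0 0 0 0" --pt "0 0 0.2 0 0 0 0" --pt "0 0 0.15 0 0 0 0" --pt "0 0 0.1 0 0 0 0" --pt "0 0 0 0 0 0 0"

```text
time: 8.97
tool_pos: [0.4807, 0.2825, 0.0854]
tool_rot: [3.142, 0.0, 1.257]
contact_force: [-1.1, -1.4, 5.3]
opening: 0.0099
grip_force: 40.0
```

Request:
carry_out --pt "0 0 0.1 0 0 0 0" --pt "0 0 0.1 0 0 0 0" --pt "0 0 0.1 0 0 0 0" --pt "0 0 0.1 0 0 0 0" --pt "0 0 0.05 0 0 0 0" --pt "0 0 0 0 0 0 0" --pt "0 0 0 0 0 0 0" --pt "0 0 0 0 0 0 0"

```text
time: 9.63
tool_pos: [0.4807, 0.2825, 0.0814]
tool_rot: [3.141, -0.0, 1.257]
contact_force: [-2.6, -1.8, 7.0]
opening: 0.0098
grip_force: 40.0
```

Still on the spring only, so I'll go on in small steps until the shoulders seat.

Request:
carry_out --pt "0 0 0.05 0 0 0 0" --pt "0 0 0.05 0 0 0 0" --pt "0 0 0.05 0 0 0 0" --pt "0 0 0.05 0 0 0 0" --pt "0 0 0 0 0 0 0" --pt "0 0 0 0 0 0 0" --pt "0 0 0 0 0 0 0" --pt "0 0 0 0 0 0 0"

```text
time: 10.3
tool_pos: [0.4807, 0.2825, 0.08]
tool_rot: [3.141, -0.0, 1.257]
contact_force: [-3.3, -2.1, 11.7]
opening: 0.0099
grip_force: 40.0
```

Request:
carry_out --pt "0 0 0.05 0 0 0 0" --pt "0 0 0.05 0 0 0 0" --pt "0 0 0 0 0 0 0" --pt "0 0 0 0 0 0 0" --pt "0 0 0 0 0 0 0" --pt "0 0 0 0 0 0 0" --pt "0 0 0 0 0 0 0" --pt "0 0 0 0 0 0 0"

```text
time: 10.97
tool_pos: [0.4807, 0.2825, 0.0799]
tool_rot: [3.141, -0.001, 1.257]
contact_force: [-6.5, -3.9, 20.0]
opening: 0.0097
grip_force: 40.0
```

Run:
```python
from h import *
to([.4806,.2822,.08]); c=grab('side','s3')
cv2.imwrite('pics/crop5.png',cv2.resize(c['image'][190:350,200:350],None,fx=3.6,fy=3.6,interpolation=2))
```

```text
pos [0.4807 0.2825 0.0799] rpy [ 3.1406e+00 -6.0000e-04  1.2569e+00] F [-6.5 -3.9 20. ] open 0.0097 grip 40.0 t 10.9667
tool shift cm [-0.04 -0.   -0.01]
```

View pics/crop5.png

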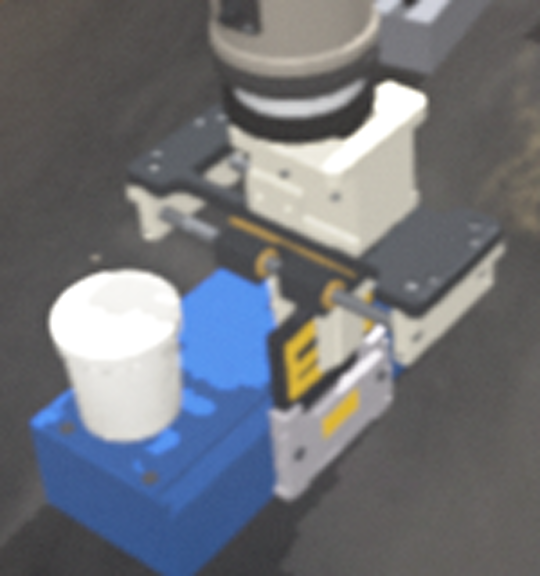

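The crop shows the holder behind the lip with its shoulders on the cheeks at (288,405) and (375,335), and the tub hasn't moved. The TCP height matches home and the push is 20 N, so I'll hand in.

```bash
python3 -c "
from h import *
print(robot.hand_in())"
```

```text
the job is handed in; nothing more can be done
None
```

I handed the job in at about 11 s, with the yellow holder seated on the cheeks and still gripped at 40 N and pressed down with about 20 N; the hand-in call gave no verdict.

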